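Unlatch the instrument case, open it and put the torch away

ROBOT

A 6-joint arm with a two-finger parallel gripper is mounted at the origin on a cart in front of the work surface, level with it; the furniture and walls round the work are solid. World frame = base frame: x ahead of the robot, y to its left, z up, the work surface at z = 0. Lengths are in m, angles in degrees, forces in N, time in s.
With the tool pointing down it reaches from about 0.325 to 0.775 m from the base axis. Payload 5.5 kg.
Tool frame: the origin (TCP) lies midway between the tips of the shut fingers; the grasp point (between the pads) lies 19 mm behind it; z points along the fingers, y is the line along which they close (so a half turn about z gives the same grasp; the last joint's range is limited). The gripper opens to 85 mm and grips with 20 to 120 N. Pads are 22 mm wide; open, the fingers measure 114 mm over their backs; the gripper's body (76 mm by 85 mm) begins 54 mm behind the grasp point. The pads swing forward as they close: fully open they stand 13 mm farther back than shut.
Start: joints at [-69.712, 5.22, 70.514, -0, 104.267, -3.249], TCP at [0.24, -0.55, 0.231] pointing down, gripper open.
Joint ranges: [-164.24, 164.24], [-49.07, 125.15], [9.68, 141.18], [-86.29, 266.29], [3.28, 154.24], [-151.56, 151.56]. Speed limits (degrees/s): [147.25, 147.25, 172.46, 180, 180, 180].

INTERFACE

Orientations are given as [roll, pitch, yaw] about the fixed x, y, z axes, in that order (R = Rz(yaw) Ry(pitch) Rx(roll)).
In Python, from rig import manip gives the robot as it stands.
- The arm moves only by the tool apply_moves, never from a script. Its argument "motion" is a list of rows, each a list of 3 entries, a list of its own where there are three numbers: the shift along the tool's x, y, z in mm, then the turn, a rotation vector about the tool's x, y, z in degrees, then the opening, from 0 (shut) to 1 (fully open). In form: [[[tx, ty, tz], [wx, wy, wz], jaw], ...]. A call has exactly 10 rows; each row shifts and turns the commanded pose from where the row before left it, along the tool's axes as they then stand; what a row does not reach is not made up. A row lasts 1/10 s, in which the tool goes at most 50 mm and 8.59 degrees, less where a joint would pass 70% of its speed; a pose out of reach is approached as far as the arm can. A call with a gripper value outside its range is refused whole. The fingers move at their own pace and stop on an object; "force" is the grip in N (left out, the last holds). Time passes only in rows, so rows that do not move let the fingers close, or fill a call up. It gives the time, the measured TCP pose, the force, the opening and the grip force at its end, in the units of the state.
- manip.state(): the state, without advancing time (a new reading comes with each control period).
- manip.grab_frame(name): name is "scene" or "side" or "wrist"; returns a dict with "pixels" (420x560x3 uint8, red, green, blue), "depth" (420x560 float32, m along the optical axis (not along the pixel's ray), 0 where there is no reading), "intrinsics" (3x3 intrinsics, pixels), "xyz" and "orientation" of the camera in the world. Camera axes: x right, y down, z forward; pixel columns grow to the right and rows downward; lengths in m; the calibration is good to about 2 mm. A picture is of the moment at which its call begins.
- manip.finish_job(): hands the job in; it is judged then, once.
Trained networks look in the newest picture that a camera, given by its name, has taken for a name from the list of things; names that differ only in an ending like _2 or _b are one class to them, and where a whole thing is asked for, a point or a joint stands for the part that bears it (a point fixed in the world has none). Each returns a list of dicts, best first, with "confidence" (0 to 1); they miss things now and then, are a little off and sometimes report something else, mostly with a low value. They report only what shows in the picture. A call takes as long as a camera call. They do not tell look-alikes from the thing itself.
- manip.masks_of(camera, thing): "mask" (420x560 bool, what is visible of it) and "bbox" ([centre column, centre row, width, height] in pixels, round what is visible of it).
The state is a dict: "t": time; "q": joint angles; "qvel": joint speeds; "joint_torque": joint torques, N m; "tcp_pos": TCP position; "eef_rot": TCP orientation; "force": force on the tool from outside, world axes, zero at the start; "ft_torque": the same for the moment, N m; "width": finger opening in m; "grip_force": force on a finger pad.
Only numpy, scipy, OpenCV 4.12 (cv2) and the standard library are available. Lean on these libraries where they do the work, as an engineer would, in place of code of your own. Each camera call takes 0.05 s, during which the arm holds its last target. There are 200 camera calls.

TASK

Put the torch away in the instrument case: flip the red-tabbed toggle latch on its front fully open, then lift the lid until it stands upright or leans back, and lay the torch flat on the foam in the larger compartment without dropping it. Leave the latch and the lid open, and do not knock the other things about.

Things in the scene. Friction and masses are not known exactly. Their poses are not given: they have to be found in the camera images.
- case: Grey steel case, fixed to the bench (mm): 150 deep (x), 260 wide (y), body 115 high, 140 with its blue lid. Origin: centre of underside; x from the front (latch; it faces to the left and a little to the robot) to the back (hinge), y left seen from the front, z up. Walls 6. Inside, a foam bed 65 above the bench; a foam divider 5 thick, 36 high at y = -43 parts the larger compartment (y -41..124, x -69..69) from the smaller.
- tray (a point): Middle of the larger compartment, on the surface of the foam; axes parallel to the case's.
- lid (a joint): Lid angle: 0 shut, grows as the front edge rises, 1.57 upright, stop at 1.9. Stiff hinge: the lid stays at any angle; lifting takes about 6 to 8 N at the grip. The latch's wire loop holds it shut until the lever has swung over.
- lid_grip (a point): Centre of the lid's black grip: a cylinder 24 mm in diameter, 34 mm long, lying along the case's y, 40 mm above the top on a 12 mm stem (28 mm free below it), 27 mm behind the lid's front edge, in mid-width. Pinched by its two flat ends it turns between the fingers as the lid swings. Axes turn with the lid.
- lid_hinge (a point): Point on the lid's hinge line (the line runs along the case's y), at the middle of the back upper edge of the case's body. Axes turn with the lid.
- latch (a joint): Latch lever angle: 0 closed (hanging flat along the case's front), grows as its lower end swings out from the case and up; stop at 1.75 (lever standing out, tab up). Over-centre spring: below 0.55 it pulls shut, beyond it throws the lever open and holds it. It takes 4 to 8 N at the tab. A 37 mm wire loop on the lever hooks over a ledge on the lid's front and comes off as the lever opens.
- latch_tab (a point): Grip point of the red tab at the lever's lower end. Closed, the tab sticks out level (mm): 40 long, 26 wide (case's y), 9 thick; this point is 42 before the case's front, 41 above the bench, 12 from the free end. Ledge, wire and lid stand above it, so come in tilted, pointing down and towards the case. Pinched by its sides the tab turns between the fingers. Axes turn with the lever.
- latch_pivot (a point): Lever pivot: the lever swings about the line through this point along the case's y, 14 mm before the case's front and 92 mm above the bench; the tab's grip point stays 58 mm from it. Axes parallel to the case's.
- torch: Black aluminium torch lying on the bench, 127 mm long, 39 mm wide at the head, 34 mm high; barrel 24 to 28 mm thick near the middle, its centre line 16.5 mm above the underside; 0.18 kg or so. Origin at the middle of its underside; y along its length (head towards -y), z up.
- tape_roll: Roll of black tape, 62 mm across, 19 mm high, lying in the smaller compartment. Origin at the centre of its underside.
- grease_tin: White, blue and yellow tin, 68 mm across, 69 mm high, standing on the bench. Origin at the centre of its underside.
- feeler_gauge: Steel feeler gauge, 95 mm long, 22 mm wide, 10 mm high, lying on the bench. Origin at the middle of its underside; y along its length.
- torch_mid (a point): Middle of the torch, on its centre line, 16.5 mm above its underside as it lies; axes as the torch's.
Not all that is in view belongs to the job. What is shaped like the torch but turquoise is not meant.

How it is judged (in metres and radians):
On the way, in this order (a step that is already met when the one before it is completed fails the run):
1. the latch lever has been flipped fully open (past 1.4 rad) (value of joint latch above 1.4 rad), for 0.2 s.
2. the lid stands upright or leans back (past 1.3 rad) and the latch is open (value of joint latch above 1.4 rad and value of joint lid above 1.3 rad), for 0.2 s.
At the end, for the whole second after the job is handed in: The latch is open (past 1.4 rad), the lid stays upright or leaning back (past 1.3 rad), and the torch lies flat (within 7 degrees of level) and still on the foam of the larger compartment, wholly within it (all of step 2 and x of torch in the frame of case between -0.06 and 0.06 m and y of torch in the frame of case between -0.02 and 0.1 m and z of torch_mid in the frame of case between 0.07 and 0.095 m and angle between torch's own y axis and vertical between 1.45 and 1.69 rad and linear speed of torch below 0.02 m/s and angular speed of torch below 0.2 rad/s and velocity of joint lid below 0.05 rad/s); the robot touches nothing.
It fails at once if the torch is dropped: it moves faster than 0.8 m/s while no finger touches it (contact force between the fingers and torch below 0.05 N and linear speed of torch above 0.8 m/s).
It fails at once if the tape roll in the case is moved more than 50 mm (distance of tape_roll from where it was at the start of the episode above 0.05 m).
It fails at once if the grease tin is moved more than 40 mm (distance of grease_tin from where it was at the start of the episode above 0.04 m).
It fails at once if the feeler gauge is moved more than 40 mm (distance of feeler_gauge from where it was at the start of the episode above 0.04 m).
It also fails if it takes over 67 s, if anything falls off the work surface, if the arm or the gripper's body presses on something with over 40 N, if the wrist force passes 120 N, or if a joint passes its speed limit or range.

## Working session

There is one attempt and no reset: what is moved stays moved. The work goes in short steps, Python scripts to look and compute and a tool call to move; the robot and the scene stay as the last step left them, time stands still between calls to the robot, and variables do not carry over. Pictures are saved under pics/ and viewed, at most 10 in all, crops included, and the job is handed in when it is done.

Besides the shell and the picture viewer there is one more tool, called after "Emit:" by a JSON object that holds its "name" and its "arguments", one argument or row to a line. apply_moves: Moves the arm, as the interface text tells. Its arguments: {"type":"object","properties":{"motion":{"type":"array","items":{"type":"array"}},"force":{"type":"number"}},"required":["motion"]}

```bash
ls; mkdir -p pics
python3 - <<'E'
from rig import manip
import cv2,numpy as np,pickle
F={}
for c in("scene","side"):
    f=manip.grab_frame(c);F[c]=f
    print(c,f["intrinsics"].tolist(),f["xyz"],f["orientation"])
    f["masks"]={}
    for n in("case","torch","latch_tab","lid_grip","grease_tin","feeler_gauge","tape_roll"):
        m=manip.masks_of(c,n);f["masks"][n]=m
        print(n,[(round(float(d["confidence"]),2),np.round(d["bbox"]).tolist()) for d in m])
pickle.dump(F,open("F.pkl","wb"))
cv2.imwrite("pics/a.png",cv2.resize(F["scene"]["pixels"][:,:,::-1],(800,600)))
cv2.imwrite("pics/b.png",cv2.resize(F["side"]["pixels"][:,:,::-1],(800,600)))
print(manip.state())
E
```

```text
pics
scene [[519.3625102048716, 0.0, 279.6795631801612], [0.0, 519.3625102048716, 204.52646426099096], [0.0, 0.0, 1.0]] [-0.35961647  0.57411264  0.61974594] [-116.63471543    1.19945985 -114.99910629]
case [(0.94, [346.0, 203.0, 126.0, 101.0])]
torch [(0.84, [186.0, 273.0, 56.0, 33.0]), (0.74, [244.0, 247.0, 58.0, 35.0])]
latch_tab [(0.64, [316.0, 211.0, 21.0, 41.0])]
lid_grip [(0.69, [345.0, 178.0, 127.0, 52.0]), (0.65, [315.0, 219.0, 19.0, 24.0])]
grease_tin [(0.75, [164.0, 233.0, 36.0, 36.0])]
feeler_gauge [(0.88, [302.0, 287.0, 35.0, 22.0]), (0.43, [343.0, 202.0, 130.0, 98.0])]
tape_roll []
side [[523.705480611806, 0.0, 278.1502633209404], [0.0, 523.705480611806, 214.64785699621444], [0.0, 0.0, 1.0]] [0.52551644 1.13013896 0.61923063] [-116.34556898   -0.97565347 -178.84630318]
case [(0.95, [251.0, 209.0, 124.0, 90.0])]
torch [(0.9, [270.0, 334.0, 67.0, 46.0]), (0.66, [252.0, 286.0, 20.0, 45.0])]
latch_tab [(0.77, [269.0, 219.0, 19.0, 44.0])]
lid_grip [(0.88, [255.0, 185.0, 124.0, 45.0])]
grease_tin [(0.66, [184.0, 322.0, 42.0, 52.0])]
feeler_gauge [(0.68, [341.0, 281.0, 22.0, 34.0])]
tape_roll [(0.69, [254.0, 186.0, 126.0, 42.0])]
{'t': 0.8, 'q': array([-6.97114281e+01,  5.21483754e+00,  7.05134216e+01,  6.93208643e-04,
        1.04268354e+02, -3.24901163e+00]), 'qvel': array([ 0.07551904, -0.00780195,  0.06355759,  0.01541919,  0.08175848,
        0.02056438]), 'joint_torque': array([ 1.39881020e-03, -4.58415341e+01, -4.18066156e+01, -1.15293375e-05,
        5.18063607e-04, -4.61607328e-06]), 'tcp_pos': array([ 0.23960958, -0.55008085,  0.23133036]), 'eef_rot': array([ 1.79996581e+02, -4.78785890e-04,  2.35377544e+01]), 'force': array([ 0.47936416, -0.41922949, -0.51741085]), 'ft_torque': array([ 0.01371506,  0.0204345 , -0.03504618]), 'grip_force': 0.0, 'width': 0.08542180761945231}
```

View pics/a.png

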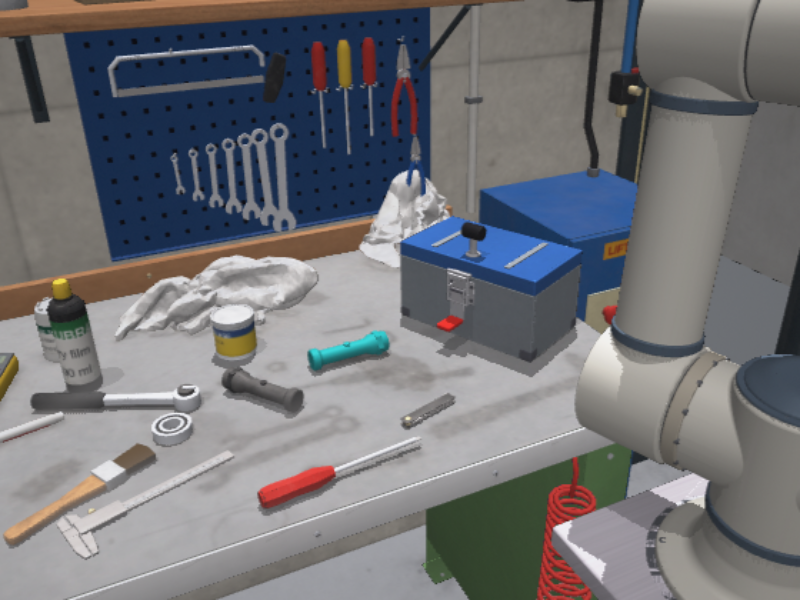

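View pics/b.png

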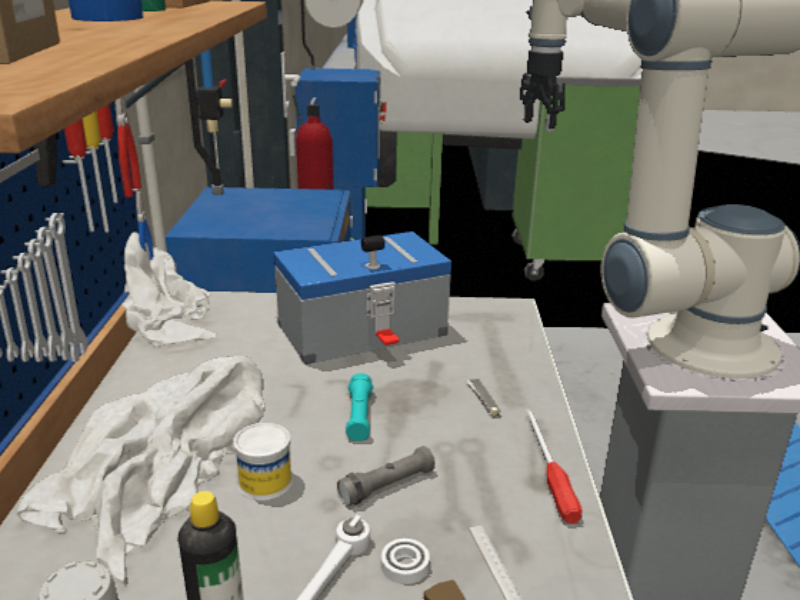

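```bash
cat > h.py <<'E'
import numpy as np,cv2
from scipy.spatial.transform import Rotation as R
def pts(f,mask=None):
    K=f["intrinsics"];d=f["depth"];v,u=np.mgrid[:420,:560]
    P=np.stack([(u-K[0,2])/K[0,0]*d,(v-K[1,2])/K[1,1]*d,d],-1)
    W=P@R.from_euler("xyz",f["orientation"],degrees=True).as_matrix().T+f["xyz"]
    W[d==0]=np.nan
    return W if mask is None else W[mask&(d>0)]
def rect(P):
    (c,s,a)=cv2.minAreaRect(P[:,:2].astype(np.float32)*1000);return np.round(c,1),np.round(s,1),round(a,1)
E
python3 - <<'E'
import pickle
from h import *
F=pickle.load(open("F.pkl","rb"))
for c in F:
    f=F[c]
    for n in("torch","feeler_gauge","grease_tin","case","latch_tab"):
        for m in f["masks"][n]:
            P=pts(f,m["mask"]);z=np.percentile(P[:,2],[5,50,97])
            rgb=np.median(f["pixels"][m["mask"]],0)
            print(c,n,round(float(m["confidence"]),2),"z",z.round(3),"rect",*rect(P[P[:,2]>0.005]),rgb,len(P))
    W=pts(f,f["masks"]["case"][0]["mask"])
    L=W[(W[:,2]>.13)&(W[:,2]<.15)]; print("lid",*rect(L),np.median(L[:,2]),len(L))
    G=W[(W[:,2]>.158)]; print("grip",*rect(G),G.mean(0),G[:,2].max(),len(G)) if len(G) else 0
    A=pts(f);p=f["pixels"].astype(int)
    red=(p[...,0]>110)&(p[...,1]<70)&(p[...,2]<70)&(A[...,2]>0.01)&(A[...,2]<.14)
    T=A[red];print("red",len(T),T.mean(0),*rect(T),np.percentile(T[:,2],[2,50,98]))
E
```

```text
scene torch 0.84 z [0.01  0.026 0.034] rect [541.2 390. ] [129.2  31.2] 35.7 [86. 84. 84.] 762
scene torch 0.74 z [0.002 0.023 0.034] rect [585.9 236.5] [ 32.9 126.2] 1.7 [ 42. 146. 150.] 736
scene feeler_gauge 0.88 z [0.002 0.009 0.012] rect [403.9 188.6] [15.8 90.1] 16.7 [123. 120. 119.] 285
scene feeler_gauge 0.43 z [0.013 0.102 0.143] rect [708.3 -22.1] [519.9 246.1] 0.8 [76. 86. 91.] 9297
scene grease_tin 0.75 z [0.005 0.049 0.07 ] rect [715.9 385.4] [ 67.4 114.1] 80.5 [140. 124. 110.] 1097
scene case 0.94 z [0.011 0.101 0.143] rect [ 725.9 -126.6] [301.2 580.2] 51.1 [76. 86. 92.] 9529
scene latch_tab 0.64 z [0.042 0.063 0.126] rect [555.6  69. ] [41.2 53.9] 24.2 [113. 106. 110.] 379
lid [599.8 -23.7] [261.4 155. ] 25.5 0.13999865337776327 3076
grip [578.2  21.5] [37.3 21.1] 30.7 [0.57456484 0.02212053 0.18086081] 0.19312839106972352 193
red 657 [0.38135065 0.30466591 0.02532971] [522.   51.3] [100.6 897.6] 24.6 [0.01080493 0.02165424 0.04785849]
side torch 0.9 z [0.002 0.025 0.035] rect [542.4 389.6] [127.   37.3] 34.0 [108. 104.  97.] 1186
side torch 0.66 z [0.005 0.027 0.035] rect [586.7 237.7] [ 36.3 128.4] 2.5 [ 47.  166.5 159. ] 683
side feeler_gauge 0.68 z [0.001 0.01  0.013] rect [405.4 187.1] [16.9 94.3] 17.5 [133. 128. 119.] 250
side grease_tin 0.66 z [0.006 0.055 0.07 ] rect [696.4 390.3] [66.4 68. ] 57.5 [160. 140. 132.] 1861
side case 0.95 z [0.015 0.103 0.144] rect [588.6   1. ] [263.2 205.6] 25.3 [ 95. 102. 101.] 8843
side latch_tab 0.77 z [0.043 0.057 0.126] rect [560.   69.5] [35.  59.2] 15.4 [133.  122.  117.5] 315
lid [600.3 -21.7] [260.1 154.6] 25.4 0.14081983303510465 2882
grip [578.7  24.8] [36.5 21.9] 7.6 [0.57847414 0.02588795 0.18044034] 0.19462899905910724 176
red 412 [0.39578004 0.32066103 0.02698271] [436.3 242.6] [ 48.8 480.2] 32.0 [0.01079485 0.02241005 0.04824511]
```

The torch lies at about (262,390) in the scene view and (386,475) in the side view. The turquoise one is at (350,350) and (359,405), and it is the look-alike. The dark grey/black one fits the description; I'll confirm it in a crop. The case's front faces the camera, with the red tab at (450,323) in the scene view.

```bash
cat >> h.py <<'E'
CY=np.radians(-64.5); CO=np.array([.601,-.0248,0])   # case pose
CR=R.from_euler("z",CY).as_matrix()
def case(p): return CO+CR@np.array(p)/1000
def tocase(P): return (P-CO)@CR*1000
def tool(ydir_deg,tilt):   # closing line at ydir, tilted: z leans toward -x of tool by tilt
    return (R.from_euler("xyz",[180,0,ydir_deg+90],degrees=True)*R.from_euler("y",-tilt,degrees=True))
def step(pos,rot,goal,grot,n):
    """constant row repeated n times"""
    w=(rot.inv()*grot).as_rotvec()/n
    S=sum((R.from_rotvec(w*k).as_matrix() for k in range(n)))
    t=np.linalg.solve(S,rot.inv().apply(np.array(goal)-pos))
    return np.round(t*1000,1).tolist(),np.round(np.degrees(w),2).tolist()
def cur(s): return s["tcp_pos"],R.from_euler("xyz",s["eef_rot"],degrees=True)
E
python3 - <<'E'
import pickle
from h import *
from rig import manip
F=pickle.load(open("F.pkl","rb"))
for c in F:
    f=F[c];W=pts(f);C=tocase(W);p=f["pixels"].astype(int)
    red=(p[...,0]>100)&(p[...,1]<80)&(p[...,2]<80)&(abs(C[...,1])<60)&(C[...,0]<-60)&(C[...,0]>-150)&(C[...,2]<90)
    T=C[red];print(c,"tab case",T.min(0).round(),T.max(0).round(),np.median(T,0).round(),len(T))
    L=C[(C[...,2]>136)&(C[...,2]<146)&(abs(C[...,0])<110)&(abs(C[...,1])<150)&(p[...,2]>p[...,0]+40)]
    print("lid",np.percentile(L,[1,99],axis=0).round(1).tolist())
    Fr=C[(C[...,2]>20)&(C[...,2]<105)&(abs(C[...,0]+75)<12)&(abs(abs(C[...,1])-75)<45)]
    k=np.polyfit(Fr[:,1],Fr[:,0],1);print("front",k)
a=F["scene"]["pixels"][225:310,140:300,::-1];b=F["side"]["pixels"][255:365,200:360,::-1]
cv2.imwrite("pics/c.png",np.hstack([cv2.resize(a,(400,300),interpolation=2),cv2.resize(b,(400,300),interpolation=2)]))
p,r=cur(manip.state())
mid=[.42,-.2,.36]; print(step(p,r,mid,tool(-25,0),10))
pre=case([-117,0,41])-tool(25.5,45).apply([0,0,.1]);print(pre,step(np.array(mid),tool(-25,0),pre+[0,0,.04],tool(25.5,45),20))
E
```

```text
scene tab case [-131.  -13.   23.] [-75.  38.  48.] [-114.   -3.   46.] 130
lid [[-76.5, -129.4, 136.6], [71.9, 125.3, 142.5]]
front [-7.63679815e-04 -7.47254655e+01]
side tab case [-131.  -32.    5.] [-72.  13.  50.] [-115.    2.   46.] 129
lid [[-77.2, -127.0, 136.5], [71.1, 129.3, 143.3]]
front [-2.2511322e-03 -7.4715332e+01]
([37.7, -14.1, -12.9], [0.0, 0.0, -4.15])
[0.52018847 0.1446249  0.11171068] ([21.0, 3.6, 3.5], [-0.99, -2.1, -2.39])
```

View pics/c.png

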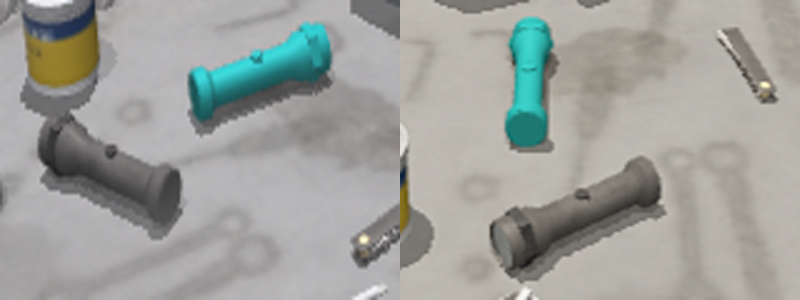

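The crop confirms it: the black torch is the dark one at lower left, with its head towards the tin, and the turquoise one is the decoy. The case pose agrees in both views.

Emit:
{"name": "apply_moves", "arguments": {
  "motion": [
    [[30, -12, -30], [0, 0, -4], 0.6],
    [[38, -14, -20], [0, 0, -4], 0.6],
    [[38, -14, -13], [0, 0, -4.3], 0.6],
    [[38, -14, -13], [0, 0, -4.3], 0.6],
    [[38, -14, -13], [0, 0, -4.3], 0.6],
    [[38, -14, -13], [0, 0, -4.3], 0.6],
    [[38, -14, -10], [0, 0, -4.3], 0.6],
    [[38, -14, -8], [0, 0, -4.3], 0.6],
    [[38, -14, -5], [0, 0, -4.3], 0.6],
    [[38, -14, -3], [0, 0, -4.3], 0.6]
  ],
  "force": 60
}}

```text
t: 1.8
tcp_pos: [0.4155, -0.2021, 0.3598]
eef_rot: [179.9, -0.0, 66.1]
force: [0.9, -0.8, -0.0]
width: 0.0511
grip_force: 0.0
```

Run:
```python
from h import *
from rig import manip
s=manip.state();p,r=cur(s);print(p,s["eef_rot"],s["q"].round(1))
pre=case([-117,0,41])-tool(25.5,45).apply([0,0,.1])+[0,0,.03]
print(step(p,r,pre,tool(25.5,45),10),step(p,r,pre,tool(25.5,45),15))
```

```text
[ 0.41553165 -0.20211168  0.35982624] [ 1.79945529e+02 -7.71843184e-04  6.61228542e+01] [-30.2 -12.   73.8   0.  118.2  -6.3]
([42.5, 7.1, 8.7], [-1.93, -4.21, -4.68]) ([28.4, 5.1, 5.5], [-1.29, -2.81, -3.12])
```

Emit:
{"name": "apply_moves", "arguments": {
  "motion": [
    [[28.4, 5.1, 3], [-1.3, -2.8, -3.1], 0.6],
    [[28.4, 5.1, 3], [-1.3, -2.8, -3.1], 0.6],
    [[28.4, 5.1, 3], [-1.3, -2.8, -3.1], 0.6],
    [[28.4, 5.1, 3], [-1.3, -2.8, -3.1], 0.6],
    [[28.4, 5.1, 3], [-1.3, -2.8, -3.1], 0.6],
    [[28.4, 5.1, 3], [-1.3, -2.8, -3.1], 0.6],
    [[28.4, 5.1, 3], [-1.3, -2.8, -3.1], 0.6],
    [[28.4, 5.1, 3], [-1.3, -2.8, -3.1], 0.6],
    [[28.4, 5.1, 3], [-1.3, -2.8, -3.1], 0.6],
    [[28.4, 5.1, 3], [-1.3, -2.8, -3.1], 0.6]
  ]
}}

```text
t: 2.8
tcp_pos: [0.5171, 0.0478, 0.2689]
eef_rot: [174.7, 30.2, 96.4]
force: [0.5, -0.5, -0.0]
width: 0.0516
grip_force: 0.0
```

```bash
cat > g.py <<'E'
import sys
from h import *
from rig import manip
# args: case x y z (mm) of TCP, ydir, tilt, n
x,y,z,yd,ti=map(float,sys.argv[1:6]);n=int(sys.argv[6])
s=manip.state();p,r=cur(s);print("tcp case",tocase(p).round(1),"rpy",s["eef_rot"].round(1),"q",s["q"].round(1),"t",s["t"],"F",s["force"].round(1))
print(step(p,r,case([x,y,z]),tool(yd,ti),n))
E
python3 g.py -187.7 0 131.7 25.5 45 8
```

```text
tcp case [-101.7  -44.5  268.9] rpy [174.7  30.2  96.4] q [ 20.8  -8.3  84.8 -31.5 103.6   5.4] t 2.8 F [ 0.5 -0.5 -0. ]
([19.7, 2.8, 6.9], [-0.8, -1.74, -1.98])
```

Emit:
{"name": "apply_moves", "arguments": {
  "motion": [
    [[19.7, 2.8, 6.9], [-0.8, -1.74, -1.98], 0.6],
    [[19.7, 2.8, 6.9], [-0.8, -1.74, -1.98], 0.6],
    [[19.7, 2.8, 6.9], [-0.8, -1.74, -1.98], 0.6],
    [[19.7, 2.8, 6.9], [-0.8, -1.74, -1.98], 0.6],
    [[19.7, 2.8, 6.9], [-0.8, -1.74, -1.98], 0.6],
    [[19.7, 2.8, 6.9], [-0.8, -1.74, -1.98], 0.6],
    [[19.7, 2.8, 6.9], [-0.8, -1.74, -1.98], 0.6],
    [[19.7, 2.8, 6.9], [-0.8, -1.74, -1.98], 0.6],
    [[0, 0, 0], [0, 0, 0], 0.6],
    [[0, 0, 0], [0, 0, 0], 0.6]
  ]
}}

```text
t: 3.8
tcp_pos: [0.5197, 0.1437, 0.1325]
eef_rot: [-179.9, 44.8, 115.4]
force: [1.0, -0.1, 0.7]
width: 0.0512
grip_force: 0.0
```

```bash
python3 g.py -103.5 0 27.5 25.5 45 8
python3 - <<'E'
from h import *
from rig import manip
f=manip.grab_frame("wrist");cv2.imwrite("pics/d.png",f["pixels"][:,:,::-1])
C=tocase(pts(f));p=f["pixels"].astype(int)
red=(p[...,0]>100)&(p[...,1]<80)&(p[...,2]<80)&(C[...,0]<-60)&(C[...,2]<90)
T=C[red];print("tab case",np.percentile(T,[2,98],axis=0).round(1),np.median(T,0).round(),len(T))
top=T[T[:,2]>43];print(np.percentile(top,[2,50,98],axis=0).round(1))
E
```

```text
tcp case [-187.1   -0.8  132.5] rpy [-179.9   44.8  115.4] q [ 37.3   0.8  95.3 -43.7  94.1  12.8] t 3.8 F [ 1.  -0.1  0.7]
([1.9, 0.1, 16.7], [-0.02, -0.02, -0.01])
tab case [[-127.1  -12.7   38.5]
 [ -90.2   11.9   46.6]] [-115.   -1.   46.] 1194
[[-126.9  -12.5   43.3]
 [-112.4   -0.5   45.8]
 [ -90.2   11.9   46.7]]
```

View pics/d.png

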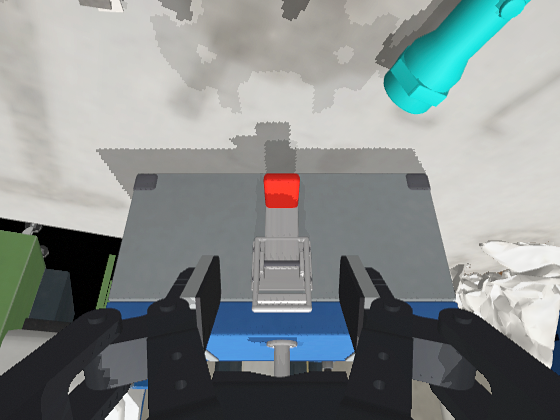

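The wrist view shows the red tab at (282,190), central between the fingers, with the lever and wire loop below it in the picture. The measured tab matches the text to 1–2 mm.

Emit:
{"name": "apply_moves", "arguments": {
  "motion": [
    [[7, 0, 10], [0, 0, 0], 0.6],
    [[8, 0, 10], [0, 0, 0], 0.6],
    [[0, 0, 25], [0, 0, 0], 0.6],
    [[0, 0, 25], [0, 0, 0], 0.6],
    [[0, 0, 24], [0, 0, 0], 0.6],
    [[0, 0, 20], [0, 0, 0], 0.6],
    [[0, 0, 12], [0, 0, 0], 0.6],
    [[0, 0, 8], [0, 0, 0], 0.6],
    [[0, 0, 0], [0, 0, 0], 0.6],
    [[0, 0, 0], [0, 0, 0], 0.2]
  ]
}}

```text
t: 4.85
tcp_pos: [0.5559, 0.0682, 0.0272]
eef_rot: [180.0, 44.8, 115.3]
force: [-0.7, 0.6, 0.2]
width: 0.0381
grip_force: 0.0
```

Emit:
{"name": "apply_moves", "arguments": {
  "motion": [
    [[0, 0, 0], [0, 0, 0], 0.1],
    [[0, 0, 0], [0, 0, 0], 0.1],
    [[0, 0, 0], [0, 0, 0], 0.1],
    [[0, 0, 0], [0, 0, 0], 0.1],
    [[0, 0, 0], [0, 0, 0], 0.1],
    [[0, 0, 0], [0, 0, 0], 0.1],
    [[0, 0, 0], [0, 0, 0], 0.1],
    [[0, 0, 0], [0, 0, 0], 0.1],
    [[0, 0, 0], [0, 0, 0], 0.1],
    [[0, 0, 0], [0, 0, 0], 0.1]
  ],
  "force": 40
}}

```text
t: 5.85
tcp_pos: [0.5565, 0.0689, 0.0276]
eef_rot: [179.8, 44.8, 115.3]
force: [1.7, 5.5, 2.7]
width: 0.0249
grip_force: 42.0
```

```bash
python3 g.py -103.5 0 27.5 25.5 45 1
python3 - <<'E'
import numpy as np
# swing waypoints in (out,up) about pivot, then tool-frame deltas (tool x=(out .707, up .707)... at tilt 45: x=out*c+up*(-?)
from h import *
T=tool(25.5,45).as_matrix(); print("tool axes in case\n",(CR.T@T).round(2))
prev=None
for a in np.radians(np.arange(0,101,10)):
    v=CR@np.array([-(28*np.cos(a)+51*np.sin(a)),0,(28*np.sin(a)-51*np.cos(a))])
    if prev is not None: print(round(np.degrees(a)),(T.T@(v-prev)).round(1))
    prev=v
E
```

```text
tcp case [-103.7    0.2   27.6] rpy [179.8  44.8 115.3] q [ 28.6   4.7 102.7 -45.7  79.9  14.7] t 5.85 F [1.7 5.5 2.7]
([-0.1, -0.2, 0.3], [0.04, -0.16, -0.13])
tool axes in case
 [[-0.71  0.    0.71]
 [ 0.    1.   -0.  ]
 [-0.71  0.   -0.71]]
10 [ 2.   0.  -9.9]
20 [  0.2  -0.  -10.1]
30 [ -1.5   0.  -10. ]
40 [-3.3  0.  -9.6]
50 [-4.9 -0.  -8.9]
60 [-6.4  0.  -7.9]
70 [-7.6  0.  -6.7]
80 [-8.7  0.  -5.3]
90 [-9.5  0.  -3.7]
100 [-9.9  0.  -2. ]
```

Emit:
{"name": "apply_moves", "arguments": {
  "motion": [
    [[1.2, 0, -5], [0, 0, 0], 0.1],
    [[0.8, 0, -5], [0, 0, 0], 0.1],
    [[0.3, 0, -5], [0, 0, 0], 0.1],
    [[-0.1, 0, -5], [0, 0, 0], 0.1],
    [[-0.5, 0, -5], [0, 0, 0], 0.1],
    [[-1, 0, -5], [0, 0, 0], 0.1],
    [[-1.4, 0, -4.9], [0, 0, 0], 0.1],
    [[-1.9, 0, -4.7], [0, 0, 0], 0.1],
    [[-2.3, 0, -4.5], [0, 0, 0], 0.1],
    [[-2.6, 0, -4.4], [0, 0, 0], 0.1]
  ]
}}

```text
t: 6.85
tcp_pos: [0.5441, 0.0944, 0.0655]
eef_rot: [179.9, 44.8, 115.4]
force: [9.2, -0.3, -6.3]
width: 0.025
grip_force: 39.7
```

Emit:
{"name": "apply_moves", "arguments": {
  "motion": [
    [[-3, 0, -4.1], [0, 0, 0], 0.1],
    [[-3.4, 0, -3.8], [0, 0, 0], 0.1],
    [[-3.7, 0, -3.5], [0, 0, 0], 0.1],
    [[-3.9, 0, -3.2], [0, 0, 0], 0.1],
    [[-4.2, 0, -2.8], [0, 0, 0], 0.1],
    [[-4.5, 0, -2.5], [0, 0, 0], 0.1],
    [[-4.7, 0, -2], [0, 0, 0], 0.1],
    [[-4.8, 0, -1.7], [0, 0, 0], 0.1],
    [[-4.9, 0, -1.2], [0, 0, 0], 0.1],
    [[-3, 0, -0.6], [0, 0, 0], 0.1]
  ]
}}

```text
t: 7.85
tcp_pos: [0.5471, 0.0881, 0.1084]
eef_rot: [-179.9, 44.3, 115.7]
force: [2.9, 18.3, -15.6]
width: 0.0248
grip_force: 48.4
```

```bash
python3 g.py -119.5 0 113.5 25.5 45 1
python3 - <<'E'
from h import *
from rig import manip
for c in ("side","scene"):
    f=manip.grab_frame(c);C=tocase(pts(f));p=f["pixels"].astype(int)
    red=(p[...,0]>100)&(p[...,1]<80)&(p[...,2]<80)&(C[...,0]<-60)&(C[...,0]>-180)&(abs(C[...,1])<40)
    T=C[red];print("tab case",np.percentile(T,[2,98],axis=0).round(1),np.median(T,0).round(),len(T))
    if c=="side": cv2.imwrite("pics/e.png",cv2.resize(f["pixels"][130:270,180:360,::-1],(720,560)))
E
```

```text
tcp case [-125.1   -0.   108.4] rpy [-179.9   44.3  115.7] q [ 30.6  -0.3  98.7 -44.1  87.5   9.4] t 7.85 F [  2.9  18.3 -15.6]
([-7.5, 0.0, 0.2], [0.05, -0.72, 0.12])
tab case [[-149.9  -12.1   88.9]
 [-140.7   12.6  124.8]] [-145.    0.  106.] 146
tab case [[-148.4  -13.    88.9]
 [-139.    10.7  119.4]] [-144.   -2.  104.] 113
```

View pics/e.png

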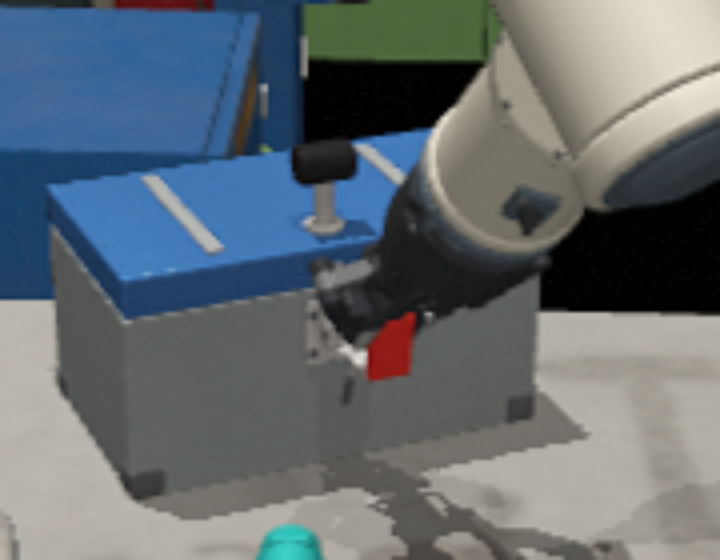

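The lever stands out with the red tab vertical at (390,345), at about 90°. I'll release it and back out.

Emit:
{"name": "apply_moves", "arguments": {
  "motion": [
    [[0, 0, 0], [0, 0, 0], 0.6],
    [[0, 0, 0], [0, 0, 0], 0.6],
    [[0, 0, 0], [0, 0, 0], 0.6],
    [[0, 0, -8], [0, 0, 0], 0.6],
    [[0, 0, -14], [0, 0, 0], 0.6],
    [[0, 0, -20], [0, 0, 0], 0.6],
    [[0, 0, -25], [0, 0, 0], 0.6],
    [[0, 0, -25], [0, 0, 0], 0.6],
    [[-15, 0, -20], [0, 3, 0], 0.6],
    [[-20, 0, -15], [0, 5, 0], 0.6]
  ]
}}

```text
t: 8.95
tcp_pos: [0.5196, 0.1443, 0.2275]
eef_rot: [-179.8, 36.7, 115.7]
force: [0.5, -0.3, 0.8]
width: 0.0513
grip_force: 0.0
```

```bash
python3 g.py -48 0 245 25.5 0 10
python3 - <<'E'
from h import *
from rig import manip
for c in ("side","scene"):
    f=manip.grab_frame(c);C=tocase(pts(f));p=f["pixels"].astype(int)
    red=(p[...,0]>100)&(p[...,1]<80)&(p[...,2]<80)&(C[...,0]<-60)&(C[...,0]>-180)&(abs(C[...,1])<40)
    T=C[red];print("tab case",np.percentile(T,[2,98],axis=0).round(1),np.median(T,0).round(),len(T))
E
```

```text
tcp case [-187.7   -0.7  227.5] rpy [-179.8   36.7  115.7] q [ 33.6  -3.8  86.8 -37.  100.5   2.2] t 8.95 F [ 0.5 -0.3  0.8]
([-13.9, 0.1, 3.2], [-0.01, 3.67, 0.01])
tab case [[-144.5  -12.2  102.3]
 [-100.6   12.9  141.9]] [-139.    0.  122.] 204
tab case [[-143.5  -13.4  103.9]
 [-129.4   12.7  140.5]] [-138.   -2.  123.] 194
```

Emit:
{"name": "apply_moves", "arguments": {
  "motion": [
    [[-14, 0, 0], [0, 3.7, 0], 0.7],
    [[-14, 0, 0], [0, 3.7, 0], 0.7],
    [[-14, 0, 2], [0, 3.7, 0], 0.7],
    [[-14, 0, 3], [0, 3.7, 0], 0.7],
    [[-14, 0, 3], [0, 3.7, 0], 0.7],
    [[-14, 0, 3], [0, 3.7, 0], 0.7],
    [[-14, 0, 3], [0, 3.7, 0], 0.7],
    [[-14, 0, 4], [0, 3.7, 0], 0.7],
    [[-14, 0, 4], [0, 3.7, 0], 0.7],
    [[-14, 0, 4], [0, 3.7, 0], 0.7]
  ]
}}

```text
t: 10.05
tcp_pos: [0.5789, 0.0189, 0.2507]
eef_rot: [180.0, -0.2, 115.4]
force: [0.6, 0.5, 1.2]
width: 0.0601
grip_force: 0.0
```

```bash
python3 g.py -48 0 162 25.5 0 1
python3 - <<'E'
from h import *
from rig import manip
f=manip.grab_frame("wrist");C=tocase(pts(f));p=f["pixels"].astype(int)
G=C[(C[...,2]>165)&(C[...,2]<197)&(abs(C[...,1])<40)&(abs(C[...,0]+48)<40)]
print("grip",np.percentile(G,[2,50,98],axis=0).round(1),len(G))
E
```

```text
tcp case [-49.   -1.1 250.7] rpy [180.   -0.2 115.4] q [ -1.6   2.4  71.5   0.2 106.2 -26.9] t 10.05 F [0.6 0.5 1.2]
([-1.4, 1.1, 88.7], [0.0, -0.24, -0.14])
grip [[-57.4 -16.4 181.1]
 [-49.1  -0.2 190.2]
 [-35.9  15.9 192.6]] 2054
```

Emit:
{"name": "apply_moves", "arguments": {
  "motion": [
    [[-2, 1, 15], [0, 0, 0], 0.7],
    [[0, 0, 18], [0, 0, 0], 0.7],
    [[0, 0, 18], [0, 0, 0], 0.7],
    [[0, 0, 18], [0, 0, 0], 0.7],
    [[0, 0, 14], [0, 0, 0], 0.7],
    [[0, 0, 6], [0, 0, 0], 0.7],
    [[0, 0, 0], [0, 0, 0], 0.7],
    [[0, 0, 0], [0, 0, 0], 0.3],
    [[0, 0, 0], [0, 0, 0], 0.2],
    [[0, 0, 0], [0, 0, 0], 0.2]
  ],
  "force": 40
}}

```text
t: 11.1
tcp_pos: [0.5809, 0.0182, 0.1622]
eef_rot: [179.9, -0.1, 115.4]
force: [-0.9, 1.0, 2.1]
width: 0.0333
grip_force: 41.0
```

Emit:
{"name": "apply_moves", "arguments": {
  "motion": [
    [[0, 0, 0], [0, 0, 0], 0.2],
    [[0, 0, 0], [0, 0, 0], 0.2],
    [[0, 0, 0], [0, 0, 0], 0.2],
    [[0, 0, 0], [0, 0, 0], 0.2],
    [[0, 0, 0], [0, 0, 0], 0.2],
    [[0, 0, 0], [0, 0, 0], 0.2],
    [[0, 0, 0], [0, 0, 0], 0.2],
    [[0, 0, 0], [0, 0, 0], 0.2],
    [[0, 0, 0], [0, 0, 0], 0.2],
    [[0, 0, 0], [0, 0, 0], 0.2]
  ]
}}

```text
t: 12.1
tcp_pos: [0.5809, 0.0181, 0.1622]
eef_rot: [179.9, -0.1, 115.4]
force: [-1.0, 1.1, 5.4]
width: 0.0337
grip_force: 41.4
```

```bash
python3 g.py -47 0 162 25.5 0 1
python3 - <<'E'
import numpy as np
# tool down: tool x = -case x, z = down ; grip rel hinge (-122,65)
p=None
for d in range(0,97,4):
    a=np.radians(d);v=np.array([-122*np.cos(a)+65*np.sin(a),122*np.sin(a)+65*np.cos(a)])
    if p is not None: print(d,(-(v-p)).round(1),end="; ")
    p=v
E
```

```text
tcp case [-47.4   0.4 162.2] rpy [ 1.799e+02 -1.000e-01  1.154e+02] q [ -1.6   2.1  80.7   0.1  97.1 -27. ] t 12.1 F [-1.   1.1  5.4]
([-0.4, -0.4, 0.2], [0.09, -0.1, -0.13])
4 [-4.8 -8.4]; 8 [-5.4 -8. ]; 12 [-5.9 -7.6]; 16 [-6.5 -7.2]; 20 [-6.9 -6.7]; 24 [-7.4 -6.2]; 28 [-7.8 -5.7]; 32 [-8.2 -5.1]; 36 [-8.5 -4.5]; 40 [-8.8 -3.9]; 44 [-9.1 -3.3]; 48 [-9.3 -2.7]; 52 [-9.4 -2. ]; 56 [-9.6 -1.3]; 60 [-9.6 -0.7]; 64 [-9.6  0. ]; 68 [-9.6  0.7]; 72 [-9.6  1.4]; 76 [-9.4  2. ]; 80 [-9.3  2.7]; 84 [-9.1  3.3]; 88 [-8.8  3.9]; 92 [-8.5  4.5]; 96 [-8.2  5.1];
```

Emit:
{"name": "apply_moves", "arguments": {
  "motion": [
    [[-4.8, 0, -8.4], [0, 0, 0], 0.2],
    [[-5.4, 0, -8], [0, 0, 0], 0.2],
    [[-5.9, 0, -7.6], [0, 0, 0], 0.2],
    [[-6.5, 0, -7.2], [0, 0, 0], 0.2],
    [[-6.9, 0, -6.7], [0, 0, 0], 0.2],
    [[-7.4, 0, -6.2], [0, 0, 0], 0.2],
    [[-7.8, 0, -5.7], [0, 0, 0], 0.2],
    [[-8.2, 0, -5.1], [0, 0, 0], 0.2],
    [[-8.5, 0, -4.5], [0, 0, 0], 0.2],
    [[-8.8, 0, -3.9], [0, 0, 0], 0.2]
  ]
}}

```text
t: 13.1
tcp_pos: [0.6101, -0.0431, 0.2222]
eef_rot: [-179.9, -0.5, 115.5]
force: [-0.7, 8.9, -4.2]
width: 0.0333
grip_force: 40.1
```

```bash
echo expect TCP case x 23.3 z 224.3; python3 g.py 23.5 0 224 25.5 0 1
```

```text
expect TCP case x 23.3 z 224.3
tcp case [ 20.5   0.4 222.2] rpy [-179.9   -0.5  115.5] q [ -7.4   7.3  69.3   0.4 103.9 -32.9] t 13.1 F [-0.7  8.9 -4.2]
([-3.0, -0.4, -1.9], [-0.1, -0.51, 0.02])
```

Following well. I'll continue.

Emit:
{"name": "apply_moves", "arguments": {
  "motion": [
    [[-9.1, 0, -3.3], [0, 0, 0], 0.2],
    [[-9.3, 0, -2.7], [0, 0, 0], 0.2],
    [[-9.4, 0, -2], [0, 0, 0], 0.2],
    [[-9.6, 0, -1.3], [0, 0, 0], 0.2],
    [[-9.6, 0, -0.7], [0, 0, 0], 0.2],
    [[-9.6, 0, 0], [0, 0, 0], 0.2],
    [[-9.6, 0, 0.7], [0, 0, 0], 0.2],
    [[-9.6, 0, 1.4], [0, 0, 0], 0.2],
    [[-9.4, 0, 2], [0, 0, 0], 0.2],
    [[-9.3, 0, 2.7], [0, 0, 0], 0.2]
  ]
}}

```text
t: 14.1
tcp_pos: [0.6515, -0.1293, 0.2278]
eef_rot: [179.9, -0.3, 115.5]
force: [0.3, 7.3, 4.4]
width: 0.0335
grip_force: 39.6
```

Emit:
{"name": "apply_moves", "arguments": {
  "motion": [
    [[-9.1, 0, 3.3], [0, 0, 0], 0.2],
    [[-8.8, 0, 3.9], [0, 0, 0], 0.2],
    [[-8.5, 0, 4.5], [0, 0, 0], 0.2],
    [[-8.2, 0, 5.1], [0, 0, 0], 0.2],
    [[-4, 0, 2.8], [0, 0, 0], 0.2],
    [[0, 0, 0], [0, 0, 0], 0.2],
    [[0, 0, 0], [0, 0, 0], 0.2],
    [[0, 0, 0], [0, 0, 0], 0.2],
    [[0, 0, 0], [0, 0, 0], 0.2],
    [[0, 0, 0], [0, 0, 0], 0.2]
  ]
}}

```text
t: 15.1
tcp_pos: [0.6691, -0.166, 0.2087]
eef_rot: [179.8, 0.0, 115.4]
force: [5.1, 0.4, 4.7]
width: 0.0337
grip_force: 41.7
```

```bash
python3 g.py 150 0 212 25.5 0 1
python3 - <<'E'
from h import *
from rig import manip
f=manip.grab_frame("scene");C=tocase(pts(f));p=f["pixels"].astype(int)
B=(C[...,2]>135)&(C[...,2]<275)&(abs(C[...,1])<125)&(C[...,0]>40)&(C[...,0]<140)
T=C[B];print(np.polyfit(T[:,2],T[:,0],1),np.percentile(T,[2,50,98],axis=0).round(1),len(T))
cv2.imwrite("pics/f.png",cv2.resize(f["pixels"][100:310,240:520,::-1],(800,600)))
E
```

```text
tcp case [156.8   0.7 208.7] rpy [179.8   0.  115.4] q [-1.680e+01  1.910e+01  5.700e+01  1.000e-01  1.037e+02 -4.220e+01] t 15.1 F [5.1 0.4 4.7]
([6.8, -0.7, -3.3], [0.22, 0.01, -0.14])
[-3.09226679e-02  1.02084237e+02] [[ 7.850e+01 -1.076e+02  1.378e+02]
 [ 9.700e+01  2.000e-01  2.016e+02]
 [ 1.022e+02  1.234e+02  2.656e+02]] 4551
```

View pics/f.png

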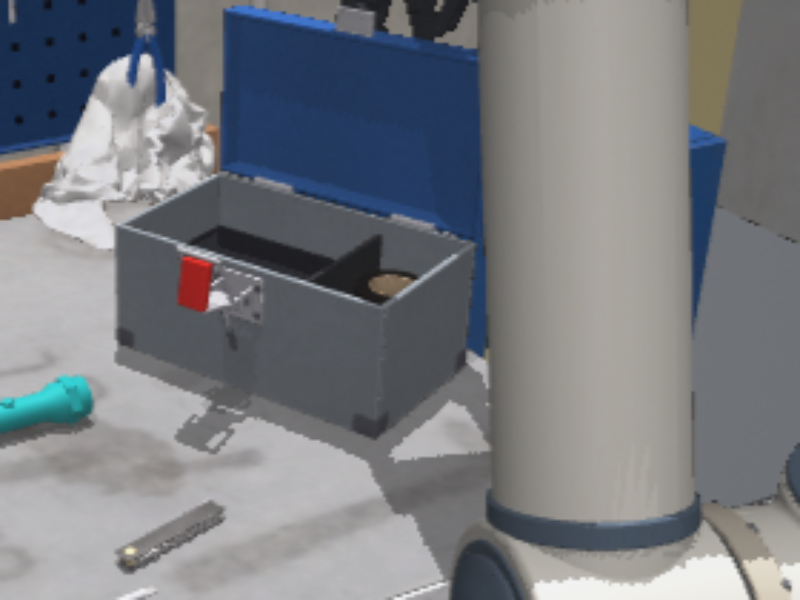

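The lid stands at about 98°, the latch is open (red tab at (195,283)) and the tape roll sits in the right-hand compartment at (390,287). Next I release the grip, rise, and go to the torch.

Emit:
{"name": "apply_moves", "arguments": {
  "motion": [
    [[0, 0, 0], [0, 0, 0], 0.7],
    [[0, 0, 0], [0, 0, 0], 0.7],
    [[0, 0, 0], [0, 0, 0], 0.7],
    [[0, 0, -8], [0, 0, 0], 0.7],
    [[0, 0, -15], [0, 0, 0], 0.7],
    [[0, 0, -25], [0, 0, 0], 0.7],
    [[0, 0, -25], [0, 0, 0], 0.7],
    [[0, 0, -25], [0, 0, 0], 0.7],
    [[0, 0, -25], [0, 0, 0], 0.7],
    [[0, 0, -20], [0, 0, 0], 0.7]
  ]
}}

```text
t: 16.15
tcp_pos: [0.6676, -0.1661, 0.3527]
eef_rot: [179.9, -0.1, 115.4]
force: [1.1, -0.5, 0.4]
width: 0.0597
grip_force: 0.0
```

Run:
```python
from h import *
from rig import manip
s=manip.state();p,r=cur(s);print(p,s["eef_rot"],s["q"].round(1),s["force"].round(1))
for n in(18,20): print(step(p,r,[.5415,.390,.30],tool(-55,0),n))
```

```text
[ 0.66757086 -0.1660575   0.35269729] [ 1.79945267e+02 -6.78830149e-02  1.15351285e+02] [-1.680e+01  2.470e+01  3.500e+01  1.000e-01  1.203e+02 -4.210e+01] [ 1.1 -0.5  0.4]
([31.1, -14.7, 2.9], [-0.0, -0.01, 4.46])
([27.9, -13.4, 2.7], [-0.0, -0.0, 4.02])
```

Emit:
{"name": "apply_moves", "arguments": {
  "motion": [
    [[28, -13.4, 0], [0, 0, 4], 0.9],
    [[28, -13.4, 0], [0, 0, 4], 0.9],
    [[28, -13.4, 0], [0, 0, 4], 0.9],
    [[28, -13.4, 0], [0, 0, 4], 0.9],
    [[28, -13.4, 0], [0, 0, 4], 0.9],
    [[28, -13.4, 0], [0, 0, 4], 0.9],
    [[28, -13.4, 0], [0, 0, 4], 0.9],
    [[28, -13.4, 0], [0, 0, 4], 0.9],
    [[28, -13.4, 0], [0, 0, 4], 0.9],
    [[28, -13.4, 0], [0, 0, 4], 0.9]
  ]
}}

```text
t: 17.15
tcp_pos: [0.5015, 0.0902, 0.352]
eef_rot: [-180.0, -0.1, 75.2]
force: [1.1, 0.6, 0.5]
width: 0.0771
grip_force: 0.0
```

Emit:
{"name": "apply_moves", "arguments": {
  "motion": [
    [[28, -13.4, 0], [0, 0, 4], 0.9],
    [[28, -13.4, 0], [0, 0, 4], 0.9],
    [[28, -13.4, 5], [0, 0, 4], 0.9],
    [[28, -13.4, 8], [0, 0, 4], 0.9],
    [[28, -13.4, 12], [0, 0, 4], 0.9],
    [[28, -13.4, 15], [0, 0, 4], 0.9],
    [[28, -13.4, 20], [0, 0, 4], 0.9],
    [[28, -13.4, 25], [0, 0, 4], 0.9],
    [[28, -13.4, 30], [0, 0, 4], 0.9],
    [[28, -13.4, 30], [0, 0, 4], 0.9]
  ]
}}

```text
t: 18.15
tcp_pos: [0.5399, 0.3929, 0.2066]
eef_rot: [-179.9, -0.1, 35.2]
force: [1.3, 0.4, 0.5]
width: 0.0769
grip_force: 0.0
```

Run:
```python
from h import *
from rig import manip
f=manip.grab_frame("wrist");W=pts(f)
for m in manip.masks_of("wrist","torch"):
    P=W[m["mask"]&np.isfinite(W[...,2])];print(m["confidence"],np.percentile(P[:,2],[5,50,98]).round(3),*rect(P[P[:,2]>.006]),np.median(f["pixels"][m["mask"]],0))
cv2.imwrite("pics/g.png",f["pixels"][:,:,::-1])
s=manip.state();p,r=cur(s);print(p,s["eef_rot"],s["q"].round(1))
print(step(p,r,[.5415,.390,.05],tool(-55,0),1))
```

```text
0.85 [0.02  0.028 0.034] [544.7 384.5] [127.7  37.6] 35.2 [102.  99.  95.]
0.71 [0.017 0.028 0.034] [588.3 233.4] [ 37.6 127.3] 3.0 [ 16. 163. 160.]
[0.5383115  0.39324581 0.19846876] [-179.7845491     0.6290215    35.40286263] [ 33.1  16.1  61.7   0.2 102.9  87.8]
([2.3, 5.1, 148.4], [-0.21, 0.63, 0.4])
```

View pics/g.png

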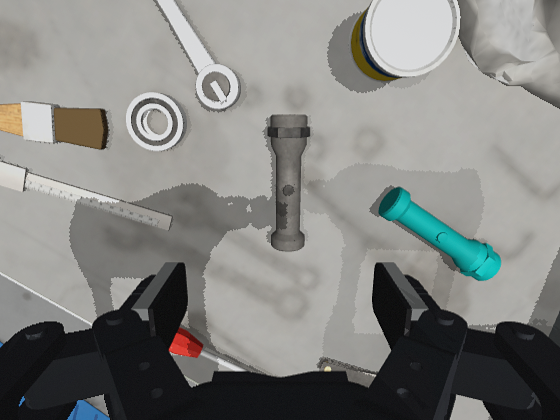

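The wrist view shows the black torch at (288,180), head up in the picture; turquoise is at (440,235). The picture was taken while the arm was still settling, so I'll take one more still measurement.

Run:
```python
from h import *
from rig import manip
for k in range(3):
    f=manip.grab_frame("wrist");W=pts(f)
    m=manip.masks_of("wrist","torch")[0]
    P=W[m["mask"]&np.isfinite(W[...,2])];print(m["confidence"],np.percentile(P[:,2],[5,50,98]).round(3),*rect(P[P[:,2]>.006]),np.median(f["pixels"][m["mask"]],0))
s=manip.state();p,r=cur(s);print(p,s["eef_rot"])
print(step(p,r,[.5425,.3885,.01],tool(-55,0),1))
```

```text
0.73 [0.017 0.028 0.034] [588.5 233.7] [ 37.1 127.1] 3.3 [ 16. 163. 160.]
0.98 [0.021 0.028 0.034] [546.  383.8] [126.7  38.2] 36.5 [101.  98.  94.]
0.94 [0.021 0.028 0.034] [544.9 384.7] [126.8  36.8] 34.9 [101.  98.  94.]
[0.54020369 0.39098018 0.20979067] [-179.87124038   -0.25506669   35.32996969]
([-0.5, 3.8, 199.8], [-0.13, -0.25, 0.33])
```

Emit:
{"name": "apply_moves", "arguments": {
  "motion": [
    [[0.5, 6, 15], [0, 0, 0], 0.9],
    [[0, 0, 25], [0, 0, 0], 0.9],
    [[0, 0, 30], [0, 0, 0], 0.9],
    [[0, 0, 30], [0, 0, 0], 0.9],
    [[0, 0, 30], [0, 0, 0], 0.9],
    [[0, 0, 25], [0, 0, 0], 0.9],
    [[0, 0, 20], [0, 0, 0], 0.9],
    [[0, 0, 13], [0, 0, 0], 0.9],
    [[0, 0, 8], [0, 0, 0], 0.9],
    [[0, 0, 5], [0, 0, 0], 0.9]
  ]
}}

```text
t: 19.55
tcp_pos: [0.5434, 0.387, 0.0054]
eef_rot: [-179.9, -0.0, 35.3]
force: [-0.2, -0.5, 0.2]
width: 0.0769
grip_force: 0.0
```

Emit:
{"name": "apply_moves", "arguments": {
  "motion": [
    [[0, 0, 0], [0, 0, 0], 0.9],
    [[0, 0, 0], [0, 0, 0], 0.6],
    [[0, 0, 0], [0, 0, 0], 0.45],
    [[0, 0, 0], [0, 0, 0], 0.3],
    [[0, 0, 0], [0, 0, 0], 0.15],
    [[0, 0, 0], [0, 0, 0], 0.1],
    [[0, 0, 0], [0, 0, 0], 0.1],
    [[0, 0, 0], [0, 0, 0], 0.1],
    [[0, 0, 0], [0, 0, 0], 0.1],
    [[0, 0, 0], [0, 0, 0], 0.1]
  ],
  "force": 40
}}

```text
t: 20.55
tcp_pos: [0.5436, 0.3875, 0.0063]
eef_rot: [-179.9, -0.1, 35.4]
force: [-0.3, -1.0, 4.4]
width: 0.0215
grip_force: 39.4
```

The width of 21.5 mm is below the barrel's 24 mm, so the pads bite above the centre line. I'll open, go a few mm lower and regrip.

Emit:
{"name": "apply_moves", "arguments": {
  "motion": [
    [[0, 0, 0], [0, 0, 0], 0.5],
    [[0, 0, 0], [0, 0, 0], 0.5],
    [[0, 0, 0], [0, 0, 0], 0.5],
    [[0, 0, 3], [0, 0, 0], 0.5],
    [[0, 0, 2.5], [0, 0, 0], 0.5],
    [[0, 0, 0], [0, 0, 0], 0.3],
    [[0, 0, 0], [0, 0, 0], 0.2],
    [[0, 0, 0], [0, 0, 0], 0.1],
    [[0, 0, 0], [0, 0, 0], 0.1],
    [[0, 0, 0], [0, 0, 0], 0.1]
  ]
}}

```text
t: 21.55
tcp_pos: [0.5435, 0.3872, 0.0003]
eef_rot: [-179.9, -0.0, 35.3]
force: [1.9, -1.8, 1.6]
width: 0.0216
grip_force: 39.9
```

Emit:
{"name": "apply_moves", "arguments": {
  "motion": [
    [[0, 0, 0], [0, 0, 0], 0.1],
    [[0, 0, 0], [0, 0, 0], 0.1],
    [[0, 0, 0], [0, 0, 0], 0.1],
    [[0, 0, 0], [0, 0, 0], 0.1],
    [[0, 0, 0], [0, 0, 0], 0.1],
    [[0, 0, 0], [0, 0, 0], 0.1],
    [[0, 0, 0], [0, 0, 0], 0.1],
    [[0, 0, 0], [0, 0, 0], 0.1],
    [[0, 0, 0], [0, 0, 0], 0.1],
    [[0, 0, 0], [0, 0, 0], 0.1]
  ]
}}

```text
t: 22.55
tcp_pos: [0.5435, 0.3872, 0.0003]
eef_rot: [-179.9, -0.0, 35.3]
force: [2.8, -4.5, 5.1]
width: 0.0217
grip_force: 40.5
```

The width is unchanged at a lower height, so that is simply the barrel here. I'll lift slowly with more force.

Emit:
{"name": "apply_moves", "arguments": {
  "motion": [
    [[0, 0, 0], [0, 0, 0], 0.1],
    [[0, 0, 0], [0, 0, 0], 0.1],
    [[0, 0, -3], [0, 0, 0], 0.1],
    [[0, 0, -5], [0, 0, 0], 0.1],
    [[0, 0, -6], [0, 0, 0], 0.1],
    [[0, 0, -8], [0, 0, 0], 0.1],
    [[0, 0, -8], [0, 0, 0], 0.1],
    [[0, 0, -5], [0, 0, 0], 0.1],
    [[0, 0, -3], [0, 0, 0], 0.1],
    [[0, 0, 0], [0, 0, 0], 0.1]
  ],
  "force": 70
}}

```text
t: 23.55
tcp_pos: [0.5436, 0.3874, 0.0389]
eef_rot: [-179.8, -0.1, 35.4]
force: [0.5, 0.2, -1.7]
width: 0.0206
grip_force: 68.4
```

Run:
```python
from h import *
from rig import manip
for c in("side","scene","wrist"):
    f=manip.grab_frame(c);W=pts(f)
    for m in manip.masks_of(c,"torch"):
        P=W[m["mask"]&np.isfinite(W[...,2])];px=np.median(f["pixels"][m["mask"]],0)
        if px[2]-px[0]>50: continue
        P=P[P[:,2]>.015];(cc,_,a)=rect(P);d=(P[:,0]*np.cos(.61)+P[:,1]*np.sin(.61))
        print(c,round(float(m["confidence"]),2),np.percentile(P[:,2],[2,50,98]).round(3),*rect(P),"ends z",[np.percentile(P[q][:,2],[5,95]).round(3).tolist() for q in (d<d.min()+.015,d>d.max()-.015)])
s=manip.state();p,r=cur(s);print(p,s["eef_rot"],s["q"].round(1),s["width"],s["force"])
print(step(p+[0,0,.2],r,case([-8,41,270]),tool(-64.5,0),15))
```

```text
side 0.64 [0.044 0.063 0.073] [539.3 392.5] [128.   37.5] 30.3 ends z [[0.051, 0.072], [0.044, 0.073]]
scene 0.92 [0.044 0.06  0.071] [538.2 395.1] [131.2  29.7] 41.0 ends z [[0.044, 0.071], [0.045, 0.068]]
wrist 0.71 [0.055 0.065 0.071] [554.7 395. ] [99.5 39. ] 32.2 ends z [[0.058, 0.066], [0.048, 0.071]]
[0.54305225 0.38706796 0.03747908] [-1.79843721e+02  4.83634254e-02  3.53552734e+01] [32.5 18.  75.7  0.2 86.3 87.1] 0.020865141142827972 [ 0.39033115 -0.35534362 -1.58478126]
([-8.0, 25.3, -2.2], [-0.01, 0.0, 0.66])
```

The torch is lifted level, with its underside at about TCP height. I'll carry it over the case.

Emit:
{"name": "apply_moves", "arguments": {
  "motion": [
    [[0, 0, -10], [0, 0, 0], 0.1],
    [[0, 0, -20], [0, 0, 0], 0.1],
    [[0, 0, -28], [0, 0, 0], 0.1],
    [[0, 0, -30], [0, 0, 0], 0.1],
    [[0, 0, -30], [0, 0, 0], 0.1],
    [[0, 5, -30], [0, 0, 0], 0.1],
    [[0, 10, -25], [0, 0, 0], 0.1],
    [[-4, 14, -15], [0, 0, 0.5], 0.1],
    [[-6, 18, -10], [0, 0, 0.6], 0.1],
    [[-8, 22, -5], [0, 0, 0.7], 0.1]
  ]
}}

```text
t: 24.85
tcp_pos: [0.5685, 0.3187, 0.2415]
eef_rot: [-179.9, -0.0, 33.5]
force: [-0.2, -0.0, -1.4]
width: 0.0211
grip_force: 68.5
```

Emit:
{"name": "apply_moves", "arguments": {
  "motion": [
    [[-8, 25, 0], [0, 0, 0.7], 0.1],
    [[-8, 25, 0], [0, 0, 0.7], 0.1],
    [[-8, 25, 0], [0, 0, 0.7], 0.1],
    [[-8, 25, 0], [0, 0, 0.7], 0.1],
    [[-8, 25, 0], [0, 0, 0.7], 0.1],
    [[-8, 25, 0], [0, 0, 0.7], 0.1],
    [[-8, 25, 0], [0, 0, 0.7], 0.1],
    [[-8, 25, 0], [0, 0, 0.7], 0.1],
    [[-8, 25, 0], [0, 0, 0.7], 0.1],
    [[-6, 18, 0], [0, 0, 0.7], 0.1]
  ]
}}

```text
t: 25.85
tcp_pos: [0.6239, 0.068, 0.2389]
eef_rot: [-179.8, 0.2, 26.4]
force: [0.7, -0.5, -2.2]
width: 0.021
grip_force: 68.5
```

Run:
```python
from h import *
from rig import manip
s=manip.state();p,r=cur(s);print(p,tocase(p),s["eef_rot"],s["q"].round(1),s["width"])
print(step(p,r,case([-8,41,180]),tool(-64.5,0),5))
```

```text
[0.62391106 0.06802443 0.23893137] [-73.91849421  60.64113538 238.93137008] [-1.79831769e+02  1.62845390e-01  2.63776205e+01] [3.100e+00 9.900e+00 6.470e+01 1.000e-01 1.057e+02 6.670e+01] 0.021024682396253325
([-4.0, 13.2, 11.8], [-0.03, 0.03, 0.18])
```

Emit:
{"name": "apply_moves", "arguments": {
  "motion": [
    [[-4, 13, 0], [0, 0, 0.2], 0.1],
    [[-4, 13, 0], [0, 0, 0.2], 0.1],
    [[-4, 13, 10], [0, 0, 0.2], 0.1],
    [[-4, 13, 12], [0, 0, 0.2], 0.1],
    [[-4, 12, 14], [0, 0, 0.1], 0.1],
    [[0, 2, 12], [0, 0, 0], 0.1],
    [[0, 0, 11], [0, 0, 0], 0.1],
    [[0, 0, 0], [0, 0, 0], 0.1],
    [[0, 0, 0], [0, 0, 0], 0.1],
    [[0, 0, 0], [0, 0, 0], 0.1]
  ]
}}

```text
t: 26.85
tcp_pos: [0.6357, 0.0038, 0.1821]
eef_rot: [-179.9, -0.1, 25.7]
force: [-1.2, -0.4, -0.9]
width: 0.0208
grip_force: 68.6
```

Run:
```python
from h import *
from rig import manip
s=manip.state();p,r=cur(s);print(p,tocase(p),s["eef_rot"],s["q"].round(1),s["width"])
for c in("side","scene","wrist"):
    f=manip.grab_frame(c);C=tocase(pts(f))
    for m in manip.masks_of(c,"torch"):
        P=C[m["mask"]&np.isfinite(C[...,2])]
        if abs(np.median(P[:,0]))>60: continue
        print(c,round(float(m["confidence"]),2),np.percentile(P,[1,50,99],axis=0).round(0).tolist())
    if c=="wrist":
        T=C[(abs(C[...,1]-41)<75)&(abs(C[...,0])<65)&(C[...,2]<90)];print("foam",np.median(T,0),len(T))
    if c=="side":cv2.imwrite("pics/h.png",cv2.resize(f["pixels"][60:270,170:450,::-1],(800,600)))
print(step(p,r,case([-8,41,68]),tool(-64.5,0),1))
```

```text
[0.6356759  0.00376811 0.18212526] [-10.8567983   43.5968501  182.12525937] [-1.79891795e+02 -5.89618403e-02  2.57074498e+01] [-2.8 10.5 69.7  0.1 99.8 61.5] 0.02076644259018376
side 0.66 [[-31.0, -34.0, 169.0], [-22.0, 63.0, 204.0], [95.0, 106.0, 217.0]]
scene 0.59 [[-31.0, -21.0, 166.0], [-21.0, 23.0, 203.0], [97.0, 106.0, 216.0]]
wrist 0.8 [[-25.0, 13.0, 184.0], [-9.0, 77.0, 210.0], [8.0, 107.0, 216.0]]
foam [29.55872673 57.82579644 65.02281004] 16890
([-2.7, 3.1, 114.1], [-0.11, -0.06, 0.21])
```

View pics/h.png

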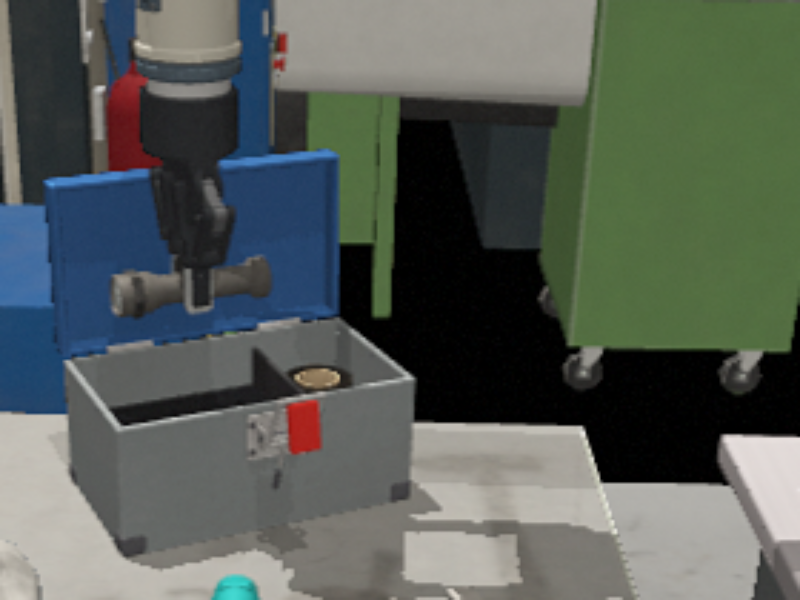

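The torch hangs level over the larger compartment; the foam measures 65 mm and the torch top 216 mm. I'll lower it by about 116 mm.

Emit:
{"name": "apply_moves", "arguments": {
  "motion": [
    [[-2, 2, 10], [0, 0, 0], 0.1],
    [[0, 0, 15], [0, 0, 0], 0.1],
    [[0, 0, 18], [0, 0, 0], 0.1],
    [[0, 0, 18], [0, 0, 0], 0.1],
    [[0, 0, 18], [0, 0, 0], 0.1],
    [[0, 0, 14], [0, 0, 0], 0.1],
    [[0, 0, 9], [0, 0, 0], 0.1],
    [[0, 0, 6], [0, 0, 0], 0.1],
    [[0, 0, 3], [0, 0, 0], 0.1],
    [[0, 0, 2], [0, 0, 0], 0.1]
  ]
}}

```text
t: 28.15
tcp_pos: [0.6346, 0.0008, 0.0685]
eef_rot: [-179.9, -0.0, 25.7]
force: [-1.1, -0.6, -1.9]
width: 0.021
grip_force: 68.6
```

Emit:
{"name": "apply_moves", "arguments": {
  "motion": [
    [[0, 0, 1], [0, 0, 0], 0.1],
    [[0, 0, 1], [0, 0, 0], 0.1],
    [[0, 0, 1], [0, 0, 0], 0.1],
    [[0, 0, 0.5], [0, 0, 0], 0.1],
    [[0, 0, 0], [0, 0, 0], 0.1],
    [[0, 0, 0], [0, 0, 0], 0.1],
    [[0, 0, 0], [0, 0, 0], 0.1],
    [[0, 0, 0], [0, 0, 0], 0.1],
    [[0, 0, 0], [0, 0, 0], 0.1],
    [[0, 0, 0], [0, 0, 0], 0.1]
  ],
  "force": 40
}}

```text
t: 29.15
tcp_pos: [0.6345, 0.0007, 0.0653]
eef_rot: [-179.9, -0.0, 25.7]
force: [-1.7, -0.1, 6.0]
width: 0.0208
grip_force: 70.6
```

Contact: the force changed from -2 to +6 N, so the torch is on the foam. I'll open gently and rise.

Emit:
{"name": "apply_moves", "arguments": {
  "motion": [
    [[0, 0, 0], [0, 0, 0], 0.28],
    [[0, 0, 0], [0, 0, 0], 0.35],
    [[0, 0, 0], [0, 0, 0], 0.45],
    [[0, 0, 0], [0, 0, 0], 0.6],
    [[0, 0, 0], [0, 0, 0], 0.6],
    [[0, 0, 0], [0, 0, 0], 0.6],
    [[0, 0, 0], [0, 0, 0], 0.6],
    [[0, 0, -4], [0, 0, 0], 0.6],
    [[0, 0, -8], [0, 0, 0], 0.6],
    [[0, 0, -12], [0, 0, 0], 0.6]
  ]
}}

```text
t: 30.15
tcp_pos: [0.634, 0.0007, 0.0888]
eef_rot: [-179.8, 0.1, 25.7]
force: [0.0, -0.2, 0.1]
width: 0.051
grip_force: 0.0
```

Emit:
{"name": "apply_moves", "arguments": {
  "motion": [
    [[0, 0, -20], [0, 0, 0], 0.6],
    [[0, 0, -25], [0, 0, 0], 0.6],
    [[0, 0, -25], [0, 0, 0], 0.6],
    [[0, 0, -25], [0, 0, 0], 0.6],
    [[0, 0, -25], [0, 0, 0], 0.6],
    [[0, 0, -25], [0, 0, 0], 0.6],
    [[0, 0, -15], [0, 0, 0], 0.6],
    [[0, 0, -5], [0, 0, 0], 0.6],
    [[0, 0, 0], [0, 0, 0], 0.6],
    [[0, 0, 0], [0, 0, 0], 0.6]
  ]
}}

```text
t: 31.15
tcp_pos: [0.6343, 0.0004, 0.2527]
eef_rot: [-179.8, 0.1, 25.7]
force: [-0.3, -0.1, -0.8]
width: 0.051
grip_force: 0.0
```

Run:
```python
from h import *
from rig import manip
s=manip.state();print(s["tcp_pos"],s["force"],s["t"])
for c in("wrist","side"):
    f=manip.grab_frame(c);C=tocase(pts(f))
    for m in manip.masks_of(c,"torch"):
        P=C[m["mask"]&np.isfinite(C[...,2])]
        if abs(np.median(P[:,0]))>60: continue
        print(c,round(float(m["confidence"]),2),np.percentile(P,[1,50,99],axis=0).round(0).tolist(),[np.percentile(P[q][:,2],95).round(1) for q in (P[:,1]<10,P[:,1]>75)])
    if c=="wrist":a=f["pixels"]
    else: b=f["pixels"][60:270,170:450]
cv2.imwrite("pics/i.png",np.hstack([cv2.resize(x,(400,300)) for x in(a,b)])[:,:,::-1])
```

```text
[6.34321337e-01 3.91852847e-04 2.52690630e-01] [-0.28177297 -0.05842419 -0.75921039] 31.15
wrist 0.71 [[-24.0, -20.0, 65.0], [-7.0, 52.0, 93.0], [9.0, 104.0, 100.0]] [np.float64(98.2), np.float64(99.4)]
side 0.58 [[-75.0, -23.0, 66.0], [-15.0, 51.0, 95.0], [59.0, 104.0, 117.0]] [np.float64(99.9), np.float64(116.3)]
```

View pics/i.png

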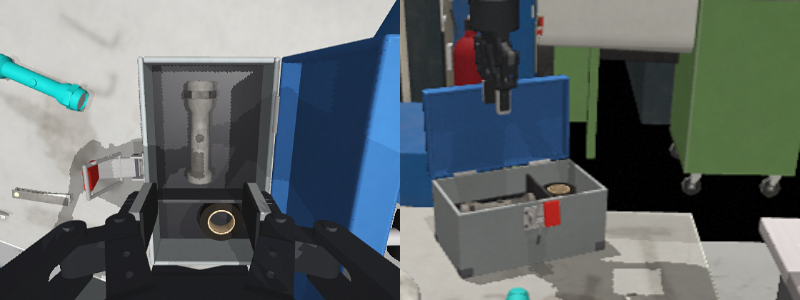

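The torch lies flat in the larger compartment at wrist (198,130), top at 99 mm. The lid is upright, the latch is open at (90,178), and the tape roll is in place at (218,222). I'll hand it in.

```bash
python3 -c "
from rig import manip
print(manip.finish_job())"
```

```text
the job is handed in; nothing more can be done
None
```

The job is handed in at about 31 s: latch flipped fully open, lid standing at about 98°, and the black torch lying flat on the foam in the larger compartment. The hand-in returned no verdict.

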